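Close, pin and squeeze the hinged bread ring

ROBOT

A 7-joint arm with a two-finger parallel gripper is mounted at the origin on the work surface. World frame = base frame: x ahead of the robot, y to its left, z up, the work surface at z = 0. Lengths are in m, angles in rad, forces in N, time in s.
With the tool pointing down it reaches from about 0.425 to 0.925 m from the base axis. Payload 6.8 kg.
Tool frame: the origin (TCP) lies midway between the tips of the shut fingers; the grasp point (between the pads) lies 19 mm behind it; z points along the fingers, y is the direction in which the jaws open and shut (so a half turn about z gives the same grasp; the last joint's range is limited). The gripper opens to 85 mm and grips with 20 to 120 N. Pads are 22 mm wide; open, the fingers measure 114 mm over their backs; the gripper's body (76 mm by 85 mm) begins 54 mm behind the grasp point. The pads swing forward as they close: fully open they stand 13 mm farther back than shut.
Start: joints at [-1.394, 0.477, 0.022, 1.555, -0.011, 1.109, -0.083], TCP at [0.19, 0.648, 0.231] pointing down, gripper open.
Joint ranges: [-2.96, 2.96], [-0.34, 2.1], [-1.41, 1.46], [0.24, 2.44], [-1.37, 4.51], [0.17, 1.92], [-2.96, 2.96]. Speed limits (rad/s): [2.39, 2.39, 3.14, 3.14, 3.14, 3.14, 3.14].

INTERFACE

Orientations are given as a unit quaternion [w, x, y, z].
In Python, from station import bot gives the robot as it stands. The module is installed in compiled form; this text tells all that it offers.
- The arm moves only by the tool play_rows, never from a script. Its argument "motion" is a list of rows, each a list of 2 entries, a list of its own where there are three numbers: the shift along the tool's x, y, z as a fraction of full scale, then the turn, a rotation vector about the tool's x, y, z as a fraction of full scale. In form: [[[tx, ty, tz], [rx, ry, rz]], ...]. A call has 1 to 8 rows; each row is the pose to reach, as a shift and turn from the pose measured when the call began, along the tool's axes at that moment, turning the shorter way round; what a row does not reach only later rows make up. Full scale, the value 1, is 400 mm for a shift and 360 degrees for a turn. A row lasts 1/10 s, in which the tool goes at most 50 mm and 8.59 degrees, less where a joint would pass 70% of its speed; a pose out of reach is approached as far as the arm can. A call with a number of a shift or a turn outside -1 to 1 is refused whole. A call with a gripper value outside its range is refused whole. "fingers" is the finger opening in mm, from 0 to 85.4, set as the call begins (left out, the last holds). The fingers move at their own pace and stop on an object; "grip_force" is the grip in N (left out, the last holds). Time passes only in rows, so rows that repeat a pose let the fingers close. It gives the time, the measured TCP pose, the force and the opening at its end, in the units of the state.
- bot.get_obs(): the state, without advancing time (a new reading comes with each control period).
- bot.read_camera(name): name is "scene" or "side" or "wrist"; returns a dict with "pixels" (384x512x3 uint8, red, green, blue), "range_z" (384x512 float32, m along the optical axis (not along the pixel's ray), 0 where there is no reading), "fovy" (degrees; the focal length in pixels is half the picture's height over the tangent of half this angle, whatever the lens; pixels are square), "cx", "cy" (the principal point, pixels), "pose" (4x4, takes a point from camera to world coordinates). Camera axes: x right, y down, z forward; pixel columns grow to the right and rows downward; lengths in m; the calibration is good to about 2 mm. A picture is of the moment at which its call begins.
- bot.hand_in(): hands the job in, once; it reports no verdict.
The state is a dict: "t": time; "q": joint angles; "joint_vel": joint speeds; "joint_torque": joint torques, N m; "eef_pos": TCP position; "tool_rot": TCP orientation; "contact_force": force on the tool from outside, world axes, zero at the start; "torque": the same for the moment, N m; "gripper_width": opening from 0.0 (shut) to 1.0 (fully open).
Only numpy, scipy, OpenCV 4.12 (cv2) and the standard library are available. Lean on these libraries where they do the work, as an engineer would, in place of code of your own. Each camera call takes 0.05 s, during which the arm holds its last target.

TASK

Swing both halves of the hinged bread ring fully shut around the round loaf, then take the long pin with the tall narrow wooden head from the wooden block, push it down through the aligned holes of the two lugs until its head sits on the upper lug, and let it go. Then pinch the ring's two upright flanges together from above and finish while still holding them squeezed shut. Leave the short pin with the wide flat head and the white crock where they are.

Things in the scene. Friction and masses are not known exactly. Their poses are not given: they have to be found in the camera images.
- board: Fixed pale wooden board, 360 (its x) x 260 (its y) x 18 mm, turned up to 0.25 rad; origin at the centre of its underside. Centred on it an dark steel bread ring (outer diameter 160 mm, top 64 mm above the board's top), in two halves that meet on the board's plane y = 0. Their free ends, with flanges and lugs, are on the board's -x side, toward the robot.
- hinge (a point): Point on the board's top on the upright hinge axis shared by both halves: board x = +92 mm, y = 0, the side far from the robot. The halves swing level over the board; the hinges are a little stiff (0.2 N m, about 1 N at the flange), so the halves stay where they are left.
- half_left: Swinging half ring on the board's +y side, with its flange and lug. Origin on the hinge axis at the board's top; shut, its axes are parallel to the board's. Open by angle q (0.35 to 0.8 at the start, 0 = shut, a stop) it is turned by -q about z, and its flange lies in direction (-cos q, +sin q) from the hinge in the board's frame. 0.4 kg.
- flange_left (a point): Point on the left half's upright flange (plate 60 long, radially, x 8 thick x 70 mm high): on its top edge, mid-thickness, 200 mm from the hinge axis, 92 mm above the table. The plate reaches 27 mm farther out and 33 mm toward the ring. Shut, its inner face is on board y = 0: both flanges together are 16 mm thick. At its outer end is the upper lug (see seat).
- half_right: Swinging half ring on the board's -y side, with its flange and lug. Origin on the hinge axis at the board's top; shut, its axes are parallel to the board's. Open by angle q (0.35 to 0.8 at the start, 0 = shut, a stop) it is turned by +q about z, and its flange lies in direction (-cos q, -sin q) from the hinge in the board's frame. 0.4 kg.
- flange_right (a point): The same point on the right half's flange, mirrored; this flange carries the lower lug at its outer end: level dark steel plate 36 x 36 x 8 mm, 12 mm hole, its top 38 mm above the board's top.
- seat (a point): Point fixed to the board at board x = -152 mm, y = 0, 65 mm above the table: the mouth of the vertical holes in the upper lug's top when both halves are shut, 44 mm farther out than the flange points. Upper lug: level dark steel plate 36 x 36 x 8 mm, 12 mm hole, top 47 mm above the board's top; it reaches across y = 0 over the lower lug.
- pin: The long pin, loose, upright in the block: steel shank 10 mm diameter, 40 mm long with a 4 mm chamfered tip; plain wooden head 20 mm diameter, 34 mm tall above it. Origin at the tip's underside, z up along the pin. Fully home in the lugs its head's underside lies on the upper lug, and its origin is 25 mm above the table.
- stub: The short pin, too short for the ring, also upright in the block: wooden head 32 mm diameter, 18 mm tall; shank 10 mm diameter, 20 mm long. Origin at the tip's underside.
- block: Fixed wooden pin block 150 (its x) x 60 (its y) x 45 mm, origin at the centre of its underside; two 12 mm through holes at x = -40 and +40 mm, y = 0, one for each pin, either way round; the pins' heads rest on its top. It stands to the left or the right of the board.
- loaf: Loose round dark loaf, 126 mm diameter, 70 mm high, standing on the board inside the ring; origin at the centre of its underside.
- crock: Bystander: white ceramic pot, 90 mm wide, 85 mm high, on the side opposite the pin block; origin at the centre of its underside.
Mind the look-alikes: they are no part of the job. Leave any turquoise look-alike of the pin alone. What is shaped like the loaf but yellow is not meant.

How it is judged:
By the outcome, as a careful person would: the job done as asked, in the order asked, and still so for the second after the job is handed in, while the arm keeps its last pose, push and grip.
It also fails if it takes over 69 s, if anything falls off the work surface, if the arm or the gripper's body presses on something with over 40 N, if the wrist force passes 120 N, or if a joint passes its speed limit or range.

## Working session

There is one attempt and no reset: what is moved stays moved. The work goes in short steps, Python scripts to look and compute and a tool call to move; the robot and the scene stay as the last step left them, time stands still between calls to the robot, and variables do not carry over. Pictures are saved under pics/ and viewed, and the job is handed in when it is done.

Besides the shell and the picture viewer there is one more tool, called after ">>>" as name(argument=value, ...), one argument or row to a line, values as JSON. play_rows: Moves the arm, as the interface text tells. Shift numbers are shares of 400 mm and turn numbers shares of 360 degrees, none past 1 either way. Its arguments: {"type":"object","properties":{"motion":{"type":"array"},"fingers":{"type":"number"},"grip_force":{"type":"number"}},"required":["motion"]}

```bash
mkdir -p pics; ls; cat > h.py <<'E'
import numpy as np, cv2, pickle
from station import bot
def snap(names=("scene","side","wrist"),tag="a"):
    out={}
    for n in names:
        c=bot.read_camera(n); out[n]=c
        cv2.imwrite(f"pics/{tag}_{n}.png",cv2.cvtColor(c["pixels"],cv2.COLOR_RGB2BGR))
        pickle.dump(c,open(f"pics/{tag}_{n}.pkl","wb"))
    return out
def f(c): return c["pixels"].shape[0]/2/np.tan(np.radians(c["fovy"])/2)
def cloud(c):
    z=c["range_z"];v,u=np.mgrid[:z.shape[0],:z.shape[1]];F=f(c)
    P=np.stack([(u-c["cx"])/F*z,(v-c["cy"])/F*z,z],-1)
    W=P@c["pose"][:3,:3].T+c["pose"][:3,3]
    W[z==0]=np.nan
    return W
def ray(c,u,v,h):
    F=f(c);d=c["pose"][:3,:3]@np.array([(u-c["cx"])/F,(v-c["cy"])/F,1.]);o=c["pose"][:3,3]
    return o+d*(h-o[2])/d[2]
def R(q):
    w,x,y,z=q
    from scipy.spatial.transform import Rotation as Ro
    return Ro.from_quat([x,y,z,w])
E
python3 - <<'E'
from h import *
s=bot.get_obs()
for k,v in s.items(): print(k,np.round(v,4))
o=snap()
for n,c in o.items(): print(n,c["fovy"],c["cx"],c["cy"],np.round(c["pose"],3).tolist())
E
```

```text
pics
t 0.0
q [-1.3941  0.4778  0.0224  1.5565 -0.0115  1.1093 -0.0831]
joint_vel [-0.0012 -0.001   0.0005  0.0013  0.0009  0.0001 -0.0018]
joint_torque [-3.00000e-04 -5.96465e+01  1.60800e+00 -2.81197e+01  1.25000e-02
  9.40000e-03 -0.00000e+00]
eef_pos [0.1895 0.6472 0.2303]
tool_rot [-1.000e-04  1.419e-01  9.899e-01 -9.000e-04]
contact_force [ 0.3087 -0.1982 -1.404 ]
torque [0.0443 0.0242 0.0265]
gripper_width 0.9995
scene 51.599968884897734 260.17418018468913 192.91493038867188 [[-0.772, 0.509, -0.38, 0.939], [0.635, 0.625, -0.453, 0.419], [0.007, -0.591, -0.806, 0.844], [0.0, 0.0, 0.0, 1.0]]
side 55.99646341801651 253.15089469644352 196.7395463761154 [[0.99, -0.077, 0.121, 0.46], [-0.143, -0.606, 0.783, -0.698], [0.013, -0.792, -0.61, 0.631], [0.0, 0.0, 0.0, 1.0]]
wrist 71.32656430815192 256.9247329697794 189.31816319248338 [[0.282, 0.925, 0.254, 0.124], [0.959, -0.272, -0.075, 0.667], [-0.001, 0.265, -0.964, 0.372], [0.0, 0.0, 0.0, 1.0]]
```

View pics/a_scene.png

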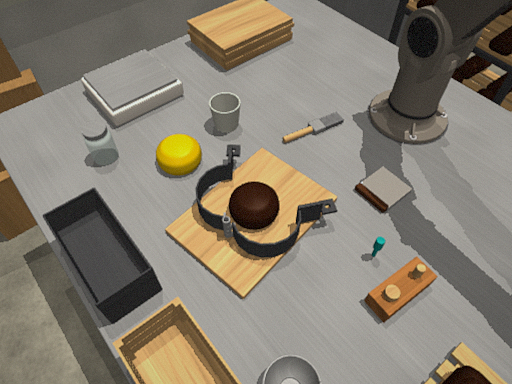

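View pics/a_side.png

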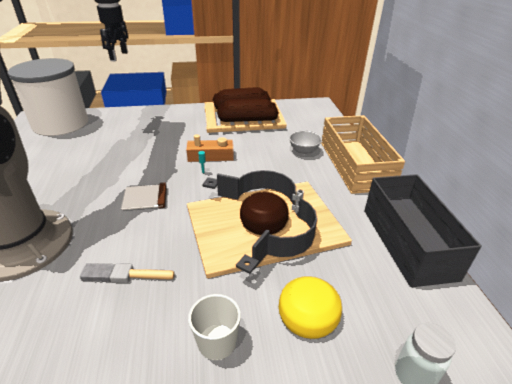

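View pics/a_wrist.png

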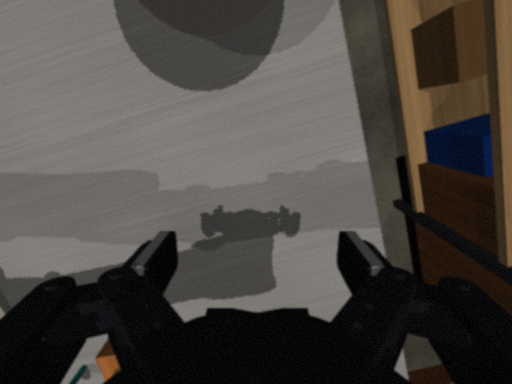

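Scene view: block with two pins at (419,268) (narrow) and (393,292) (wide), and a turquoise look-alike at (379,243). The ring is open around the dark loaf at (254,205), and the yellow decoy is at (179,154). Next I crop and measure.

```bash
cat > m.py <<'E'
from h import *
import sys
tag=sys.argv[1] if len(sys.argv)>1 else "a"
cs={n:pickle.load(open(f"pics/{tag}_{n}.pkl","rb")) for n in ("scene","side")}
for n,c in cs.items():
    W=cloud(c);hsv=cv2.cvtColor(c["pixels"],cv2.COLOR_RGB2HSV)
    x,y,z=W[...,0],W[...,1],W[...,2]
    near=(x>.35)&(x<.95)&(np.abs(y)<.3)
    # board
    m=near&(np.abs(z-.018)<.004)&(hsv[...,1]>70)&(hsv[...,2]>120)
    m=cv2.morphologyEx(m.astype(np.uint8),cv2.MORPH_OPEN,np.ones((3,3)))
    k,l,st,_=cv2.connectedComponentsWithStats(m);
    i=1+np.argmax(st[1:,4]);
    P=W[l==i][:,:2];hull=cv2.convexHull((P*1000).astype(np.float32))
    print(n,"board",cv2.minAreaRect(hull),"z",np.median(W[l==i][:,2]))
    # block top
    m=(x>.3)&(x<1)&(np.abs(z-.045)<.004)&(hsv[...,1]>120)&(hsv[...,2]>60)
    k,l,st,_=cv2.connectedComponentsWithStats(m.astype(np.uint8))
    for i in np.argsort(-st[1:,4])[:2]+1:
        Q=W[l==i];print(" block?",cv2.minAreaRect((Q[:,:2]*1000).astype(np.float32)),st[i])
E
python3 m.py
python3 - <<'E'
import cv2
a=cv2.imread("pics/a_scene.png")[220:340,340:460];b=cv2.imread("pics/a_side.png")[120:190,170:250]
cv2.imwrite("pics/crop1.png",cv2.hconcat([cv2.resize(a,(400,400),interpolation=2),cv2.resize(b,(400,400),interpolation=2)]))
E
```

```text
scene board ((544.8130493164062, -21.517364501953125), (250.81253051757812, 258.0318603515625), 9.453624725341797) z 0.01793804936192739
 block? ((478.89739990234375, 350.18719482421875), (59.37281799316406, 149.29295349121094), 86.07305145263672) [ 369  257   68   59 1457]
 block? ((656.0197143554688, -260.5982666015625), (65.65513610839844, 118.0805435180664), 59.037715911865234) [156 145  45  23 164]
side board ((509.6736145019531, -29.0419921875), (181.74423217773438, 260.5682678222656), 9.164474487304688) z 0.01856434770175286
 block? ((475.1864318847656, 345.8636779785156), (61.5951042175293, 147.26571655273438), 85.82544708251953) [187 140  46  11 364]
 block? ((628.854736328125, -310.25927734375), (67.95724487304688, 119.06153106689453), 63.31159210205078) [280 289  62  41 326]
```

View pics/crop1.png

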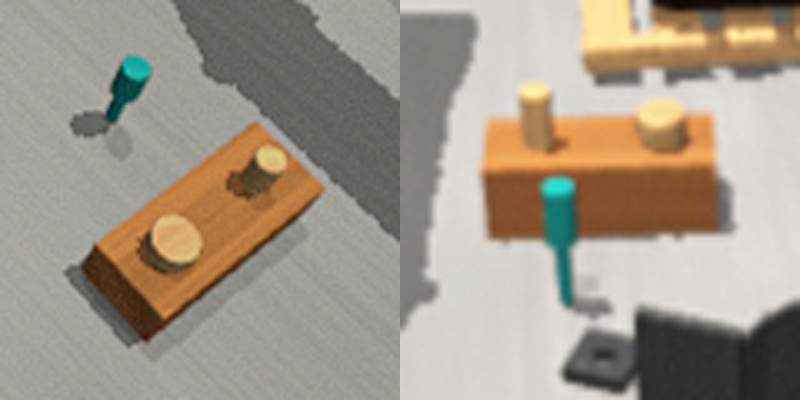

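```bash
cat > m2.py <<'E'
from h import *
import sys
tag=sys.argv[1] if len(sys.argv)>1 else "a"
cs={n:pickle.load(open(f"pics/{tag}_{n}.pkl","rb")) for n in ("scene","side")}
for n,c in cs.items():
    W=cloud(c);hsv=cv2.cvtColor(c["pixels"],cv2.COLOR_RGB2HSV)
    x,y,z=W[...,0],W[...,1],W[...,2]
    near=(x>.35)&(x<.95)&(np.abs(y)<.25)
    m=near&(np.abs(z-.018)<.004)&(hsv[...,1]>70)&(hsv[...,2]>120)
    m=cv2.morphologyEx(m.astype(np.uint8),cv2.MORPH_OPEN,np.ones((3,3)))
    P=W[m>0][:,:2]*1000
    r=cv2.minAreaRect(P.astype(np.float32));print(n,"board",r);print(cv2.boxPoints(r).round(1).tolist())
    # heads
    wood=(hsv[...,1]>50)&(hsv[...,2]>100)
    for nm,zt in (("pin",.079),("stub",.063)):
        m=(x>.38)&(x<.58)&(y>.28)&(y<.42)&(np.abs(z-zt)<.003)
        Q=W[m];print(nm,len(Q),np.round(Q.mean(0)*1000,1) if len(Q) else "")
        if len(Q): print("   mid",np.round((Q.max(0)+Q.min(0))/2*1000,1))
    tq=(hsv[...,0]>80)&(hsv[...,0]<100)&(hsv[...,1]>150)&(x>.3)&(y>.1)&(y<.4)
    Q=W[tq];print("turq",np.round(Q.min(0)*1000),np.round(Q.max(0)*1000))
    lo=near&(hsv[...,2]<110)
    m=near&(z>.0835)&(z<.0955)&(np.abs(np.hypot(x-.55,y+.02)-.08)<1)
    k,l,st,ce=cv2.connectedComponentsWithStats(m.astype(np.uint8))
    for i in range(1,k):
        if st[i,4]>10:
            Q=W[l==i];print(" z~.09",st[i],np.round(Q.mean(0)*1000,1),"range",np.round(Q.min(0)*1000),np.round(Q.max(0)*1000))
E
python3 m2.py
```

```text
scene board ((561.005859375, -17.77020263671875), (436.3152770996094, 260.75848388671875), 9.305449485778809)
[[324.6000061035156, 75.5999984741211], [366.79998779296875, -181.6999969482422], [797.4000244140625, -111.19999694824219], [755.2000122070312, 146.1999969482422]]
pin 62 [438.4 352.5  78.7]
   mid [437.9 352.4  78.8]
stub 192 [512.  347.8  62.9]
   mid [485.7 347.   63. ]
turq [444. 246.   2.] [460. 263.  77.]
 z~.09 [228 145   5  20  69] [ 566.1 -146.5   90.8] range [ 543. -171.   84.] [ 585. -125.   95.]
 z~.09 [238 183  33  26 445] [596.5 -12.6  85.3] range [561. -52.  84.] [634.  27.  90.]
 z~.09 [ 68 192  29  19 111] [ 916.4 -247.6   89.8] range [ 882. -250.   84.] [ 949. -245.   95.]
 z~.09 [298 200  26   9 118] [514.5  93.6  90.2] range [485.  78.  84.] [541. 109.  95.]
 z~.09 [223 212   8  13  64] [689.    2.4  90.9] range [679. -15.  84.] [698.  12.  95.]
 z~.09 [123 271  32  23 107] [915.4  12.4  89.7] range [879.  10.  84.] [950.  14.  95.]
 z~.09 [144 303  38  24 107] [911.1  97.1  89.6] range [875.  94.  84.] [950. 108.  95.]
side board ((556.5703735351562, -21.
[... 326 characters left out ...]
mid [478.7 344.5  63. ]
turq [440. 240.   5.] [455. 260.  76.]
 z~.09 [338 140  47  30 181] [891.6 123.9  89.5] range [868.  88.  84.] [950. 247.  95.]
 z~.09 [217 173  22   9  97] [513.3  89.5  89.7] range [486.  76.  84.] [540. 107.  95.]
 z~.09 [378 181  20   5  68] [924.1   8.6  89.5] range [897.   6.  84.] [949.  11.  95.]
 z~.09 [371 183  53  77 308] [ 877.8 -137.8   89.4] range [ 875. -250.   84.] [880.  11.  95.]
 z~.09 [297 189   7  10  48] [685.7  -4.8  90.7] range [679. -18.  84.] [696.   8.  95.]
 z~.09 [250 192  32  20 382] [594.  -16.8  85.4] range [559. -53.  84.] [634.  20.  90.]
 z~.09 [252 230  19  20 125] [ 561.8 -154.2   90.4] range [ 541. -176.   84.] [ 587. -129.   95.]
```

Choice: the pin is the tall narrow wooden head at scene (419,265), top z 79 mm as expected. The stub (393,290) has top z 63 mm, and the turquoise pin (379,243) stands on the table. The board yaw is about +9.3°. Next I refine it and the opening angles.

```bash
cat > m3.py <<'E'
from h import *
import sys
tag=sys.argv[1] if len(sys.argv)>1 else "a"
th=np.radians(9.3);Rb=np.array([[np.cos(th),-np.sin(th)],[np.sin(th),np.cos(th)]])
for n in ("scene","side"):
    c=pickle.load(open(f"pics/{tag}_{n}.pkl","rb"))
    W=cloud(c);hsv=cv2.cvtColor(c["pixels"],cv2.COLOR_RGB2HSV)
    x,y,z=W[...,0],W[...,1],W[...,2]
    m=(x>.38)&(x<.8)&(y>-.185)&(y<.15)&(np.abs(z-.018)<.004)&(hsv[...,1]>70)&(hsv[...,2]>120)
    m=cv2.morphologyEx(m.astype(np.uint8),cv2.MORPH_OPEN,np.ones((3,3)))
    B=W[m>0][:,:2]@Rb*1000   # board-aligned coords
    print(n,"bx pct",np.percentile(B[:,0],[0,.5,1,50,99,99.5,100]).round(1),"by",np.percentile(B[:,1],[0,.5,99.5,100]).round(1))
    h=np.histogram(B[:,0],bins=np.arange(300,820,10));print(h[0])
    # hinge knuckle top
    mz=np.isfinite(z)&(z>.07)&(x>.67)&(x<.71)&(np.abs(y)<.03);Q=W[mz];print("hinge",len(Q),Q.mean(0).round(4),np.median(Q,0).round(4))
    for nm,box in (("L",(.47,.56,.06,.13)),("R",(.52,.61,-.2,-.11))):
        m=(x>box[0])&(x<box[1])&(y>box[2])&(y<box[3])&(z>.089)&(z<.096)
        Q=W[m][:,:2]*1000;l=cv2.fitLine(Q.astype(np.float32),cv2.DIST_HUBER,0,.01,.01).ravel()
        print(nm,len(Q),Q.mean(0).round(1),"dir",l[:2].round(3),np.degrees(np.arctan2(l[1],l[0])).round(1), "len",np.ptp(Q@l[:2]).round(1))
    # lug faces
E
python3 m3.py
```

```text
scene bx pct [408.9 412.3 414.1 622.7 766.9 767.7 768.9] by [-238.6 -236.1   20.2   22.2]
[  0   0   0   0   0   0   0   0   0   0   4 231 275 258 250 254 244 241
 238 226 176 156 148 139 140 125 125 131 130 136 144 146 167 177 171 103
  38  77 120 254 389 408 416 425 418 443 396   0   0   0   0]
hinge 153 [0.6892 0.0012 0.0835] [0.6899 0.0053 0.0825]
L 89 [514.3  92.9] dir [ 0.905 -0.425] -25.1 len 59.8
R 56 [ 565.  -148.6] dir [0.657 0.754] 48.9 len 58.8
side bx pct [407.6 408.3 409.2 503.2 762.5 763.8 765.9] by [-241.2 -239.1   14.8   19.3]
[  0   0   0   0   0   0   0   0   0   0  81 310 308 308 296 296 293 288
 267 244 235 245 194 105  70  50  27  15  10   5  18  29  32  53  67 100
 154 144  76  68  85 110 140 230 235 232 115   0   0   0   0]
hinge 126 [ 0.6856 -0.0058  0.083 ] [ 0.6847 -0.0059  0.0821]
L 61 [513.1  90.5] dir [ 0.904 -0.428] -25.3 len 58.0
R 91 [ 562.2 -152.7] dir [0.676 0.737] 47.4 len 60.5
```

```bash
cat >> h.py <<'E'
def rows(targets):
    """targets: (x,y,z mm, yaw of tool y in deg) -> print rows rel. to present pose, tool vertical"""
    from scipy.spatial.transform import Rotation as Ro
    s=bot.get_obs();p=np.array(s["eef_pos"])*1000;r=R(s["tool_rot"])
    Y=r.as_matrix()[:,1];print("now",p.round(1),"yaw",np.degrees(np.arctan2(Y[1],Y[0])).round(2),"t",s["t"],"F",np.round(s["contact_force"],1),"w",round(float(s["gripper_width"]),3),"q",np.round(s["q"],2))
    for t in targets:
        d=r.inv().apply(np.array(t[:3])-p)/400
        a=np.radians(t[3]);y=np.array([np.cos(a),np.sin(a),0]);z=np.array([0,0,-1.]);x=np.cross(y,z)
        g=Ro.from_matrix(np.stack([x,y,z],1))
        rv=(r.inv()*g).as_rotvec()/(2*np.pi)
        print([d.round(4).tolist(),rv.round(4).tolist()])
H=np.array([688.6,1.7]);TH=9.3
def arc(side,q,rad,off,z,yaw=None):
    s=1 if side=="L" else -1
    a=np.radians(180+TH-s*q);n=a-s*np.pi/2
    P=H+rad*np.array([np.cos(a),np.sin(a)])+off*np.array([np.cos(n),np.sin(n)])
    return (P[0],P[1],z,yaw if yaw is not None else TH+90-q*s)
E
python3 - <<'E'
from h import *
t=arc("L",34.5,195,50,150);print(t)
rows([(350,400,190,68),t])
E
```

```text
(np.float64(533.4476893473798), np.float64(129.96831447849013), 150, 64.8)
now [189.5 647.4 230.6] yaw 73.68 t 0.15 F [ 0.1  0.3 -0.6] w 0.996 q [-1.39  0.48  0.02  1.56 -0.01  1.11 -0.08]
[[-0.5588, -0.4806, 0.1022], [-0.0002, 0.0, 0.0158]]
[[-1.1886, -0.9995, 0.203], [-0.0002, 0.0, 0.0247]]
```

>>> play_rows(
  motion=[
    [[-0.56,-0.48,0.05],[0,0,0.0158]],
    [[-0.56,-0.48,0.05],[0,0,0.0158]],
    [[-0.56,-0.48,0.05],[0,0,0.0158]],
    [[-0.56,-0.48,0.05],[0,0,0.0158]],
    [[-0.56,-0.48,0.05],[0,0,0.0158]],
    [[-0.56,-0.48,0.05],[0,0,0.0158]],
    [[-0.56,-0.48,0.05],[0,0,0.0158]],
  ],
  fingers=0,
  grip_force=40,
)

```text
t: 0.85
eef_pos: [0.3548, 0.3931, 0.2104]
tool_rot: [0.001, 0.196, 0.981, -0.002]
contact_force: [-0.1, 0.2, 1.0]
gripper_width: 0.002
```

```bash
python3 - <<'E'
from h import *
t=arc("L",34.5,195,50,150)
rows([t,arc("L",34.5,195,50,50)])
E
```

```text
now [354.8 393.1 210.4] yaw 67.4 t 0.85 F [-0.1  0.2  1. ] w 0.002 q [-1.06  0.26  0.13  1.93 -0.04  0.96  0.26]
[[-0.6647, -0.435, 0.1546], [-0.0007, 0.0004, 0.0072]]
[[-0.6641, -0.4339, 0.4046], [-0.0007, 0.0004, 0.0072]]
```

>>> play_rows(
  motion=[
    [[-0.665,-0.435,0.155],[0,0,0.0072]],
    [[-0.665,-0.435,0.155],[0,0,0.0072]],
    [[-0.665,-0.435,0.155],[0,0,0.0072]],
    [[-0.665,-0.435,0.155],[0,0,0.0072]],
    [[-0.665,-0.435,0.155],[0,0,0.0072]],
    [[-0.665,-0.435,0.155],[0,0,0.0072]],
    [[-0.665,-0.435,0.155],[0,0,0.0072]],
    [[-0.665,-0.435,0.155],[0,0,0.0072]],
  ],
)

```text
t: 1.65
eef_pos: [0.5354, 0.1247, 0.1491]
tool_rot: [0.001, 0.222, 0.975, -0.004]
contact_force: [0.4, -0.7, -0.2]
gripper_width: 0.003
```

```bash
python3 - <<'E'
from h import *
snap(("wrist","scene"),"b")
rows([arc("L",34.5,195,50,50)])
E
```

```text
now [533.5 129.8 149.4] yaw 64.72 t 1.75 F [-0.8  0.1 -0.6] w 0.0 q [-0.57  0.37  0.26  1.95 -0.12  0.83  0.89]
[[0.0006, 0.0015, 0.2486], [-0.0008, 0.0003, -0.0002]]
```

View pics/b_wrist.png

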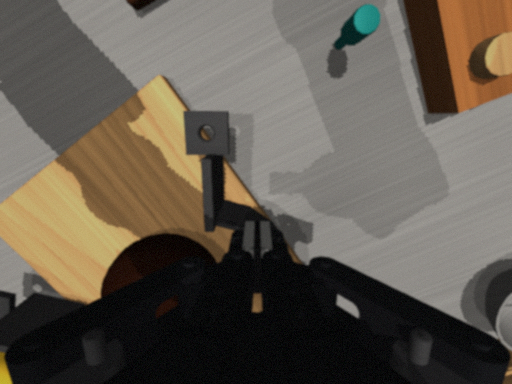

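View pics/b_scene.png

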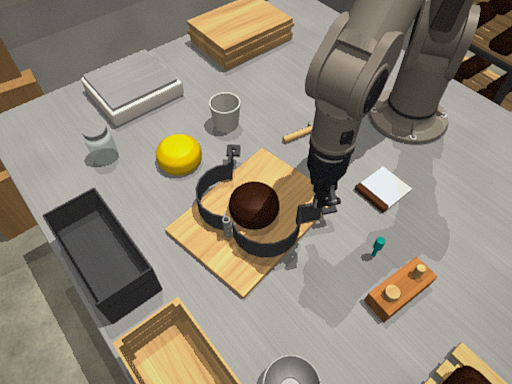

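>>> play_rows(
  motion=[
    [[0,0,0.125],[0,0,0]],
    [[0,0,0.248],[0,0,0]],
    [[0,0,0.248],[0,0,0]],
  ],
)

```text
t: 2.05
eef_pos: [0.5279, 0.1302, 0.0449]
tool_rot: [-0.005, 0.217, 0.976, -0.005]
contact_force: [-2.0, 0.2, -0.1]
gripper_width: -0.0
```

```bash
python3 - <<'E'
from h import *
rows([arc("L",q,195,o,50) for q,o in ((34.5,36),(34.5,25),(28,24),(21,24),(14,24),(8,24),(4,24),(1,24))])
E
```

```text
now [527.9 130.2  44.9] yaw 64.93 t 2.05 F [-2.   0.2 -0.1] w -0.0 q [-0.53  0.53  0.22  2.01 -0.18  0.63  0.94]
[[-0.0128, -0.0298, -0.0125], [-0.002, -0.0011, 0.0003]]
[[-0.0127, -0.0573, -0.0121], [-0.002, -0.0011, 0.0003]]
[[-0.0089, -0.1154, -0.0114], [-0.002, -0.0012, -0.0177]]
[[-0.0119, -0.1753, -0.0106], [-0.0019, -0.0014, -0.0372]]
[[-0.0222, -0.2343, -0.0099], [-0.0018, -0.0015, -0.0566]]
[[-0.0367, -0.2837, -0.0094], [-0.0017, -0.0016, -0.0733]]
[[-0.0491, -0.3156, -0.0091], [-0.0017, -0.0016, -0.0844]]
[[-0.06, -0.3389, -0.0089], [-0.0016, -0.0017, -0.0927]]
```

>>> play_rows(
  motion=[
    [[-0.0128,-0.03,-0.012],[0,0,0]],
    [[-0.0128,-0.057,-0.012],[0,0,0]],
    [[-0.009,-0.115,-0.011],[0,0,-0.018]],
    [[-0.012,-0.175,-0.0106],[0,0,-0.037]],
    [[-0.022,-0.234,-0.01],[0,0,-0.057]],
    [[-0.037,-0.284,-0.0094],[0,0,-0.073]],
    [[-0.049,-0.316,-0.009],[0,0,-0.084]],
    [[-0.06,-0.339,-0.009],[0,0,-0.093]],
  ],
)

```text
t: 2.85
eef_pos: [0.4933, -0.0046, 0.0531]
tool_rot: [-0.004, -0.074, 0.997, -0.004]
contact_force: [-0.8, 1.4, 0.7]
gripper_width: -0.002
```

```bash
python3 - <<'E'
from h import *
snap(("wrist","scene"),"c")
rows([arc("L",0,195,o,50) for o in (24,40)])
E
```

```text
now [493.4  -5.   52.8] yaw 98.22 t 2.95 F [-0.7 -0.3 -0.5] w 0.0 q [-0.18  0.45  0.07  2.12 -0.04  0.58  1.63]
[[0.0031, -0.0024, 0.007], [-0.0012, -0.0013, -0.003]]
[[0.0039, 0.0376, 0.0067], [-0.0012, -0.0013, -0.003]]
```

View pics/c_wrist.png

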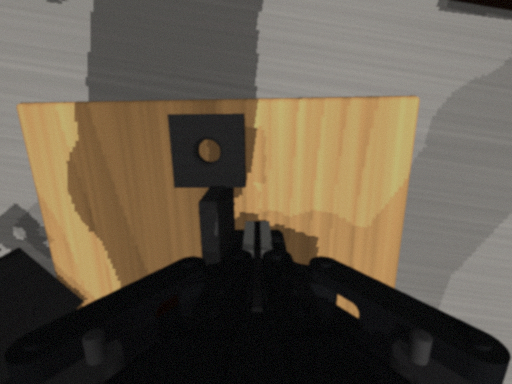

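View pics/c_scene.png

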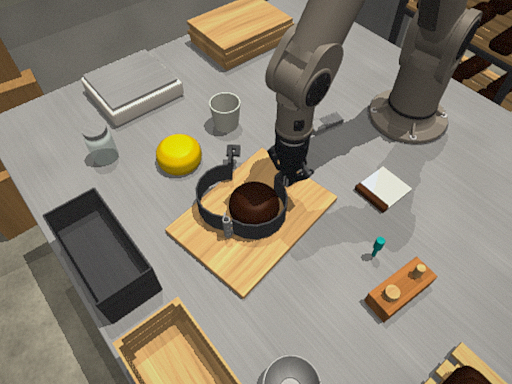

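>>> play_rows(
  motion=[
    [[0,-0.008,0.007],[0,0,-0.003]],
    [[0,-0.014,0.007],[0,0,-0.003]],
    [[0,-0.014,0.007],[0,0,-0.003]],
  ],
)

```text
t: 3.25
eef_pos: [0.4936, -0.0054, 0.0519]
tool_rot: [-0.004, -0.083, 0.997, -0.002]
contact_force: [-8.1, 14.6, 15.9]
gripper_width: -0.001
```

```bash
python3 - <<'E'
from h import *
t=arc("R",38.9,195,55,150,118);print(t)
rows([arc("L",0,195,26,50),arc("L",0,195,30,150),t,arc("R",38.9,195,50,50,118)])
E
```

```text
(np.float64(599.6273482839143), np.float64(-180.32710580187802), 150, 118)
now [493.6  -5.4  51.9] yaw 99.5 t 3.25 F [-8.1 14.6 15.9] w -0.001 q [-0.17  0.45  0.06  2.12 -0.04  0.58  1.66]
[[0.0035, 0.0037, 0.0049], [-0.0004, -0.0013, 0.0005]]
[[0.0055, 0.013, -0.2452], [-0.0004, -0.0013, 0.0005]]
[[-0.1873, -0.4758, -0.2455], [-0.0002, -0.0013, -0.0514]]
[[-0.1815, -0.4654, 0.0046], [-0.0002, -0.0013, -0.0514]]
```

Left half is at its stop (force rising). Retreat and go to the right side.

>>> play_rows(
  motion=[
    [[0,0.02,0.005],[0,0,0]],
    [[0,0.03,-0.05],[0,0,0]],
    [[0,0.03,-0.17],[0,0,0]],
    [[0,0.03,-0.25],[0,0,0]],
    [[-0.06,-0.1,-0.25],[0,0,-0.02]],
    [[-0.12,-0.22,-0.25],[0,0,-0.04]],
    [[-0.187,-0.34,-0.25],[0,0,-0.05]],
    [[-0.187,-0.46,-0.25],[0,0,-0.05]],
  ],
)

```text
t: 4.05
eef_pos: [0.5981, -0.1618, 0.1531]
tool_rot: [-0.002, -0.24, 0.971, -0.001]
contact_force: [0.0, 0.0, 0.0]
gripper_width: -0.004
```

```bash
python3 - <<'E'
from h import *
rows([arc("R",38.9,195,55,150,118),arc("R",38.9,195,55,50,118)])
snap(("wrist","side"),"d")
E
```

```text
now [ 598.1 -161.8  153.1] yaw 117.76 t 4.05 F [0. 0. 0.] w -0.004 q [ 0.1   0.47  0.08  1.77 -0.04  0.91  2.25]
[[0.0182, -0.0426, 0.008], [-0.0002, -0.0008, -0.0007]]
[[0.017, -0.0423, 0.258], [-0.0002, -0.0008, -0.0007]]
```

View pics/d_wrist.png

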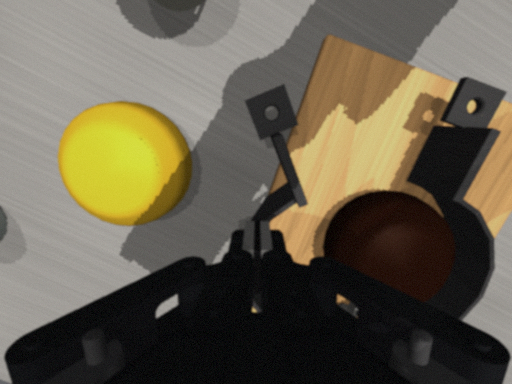

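View pics/d_side.png

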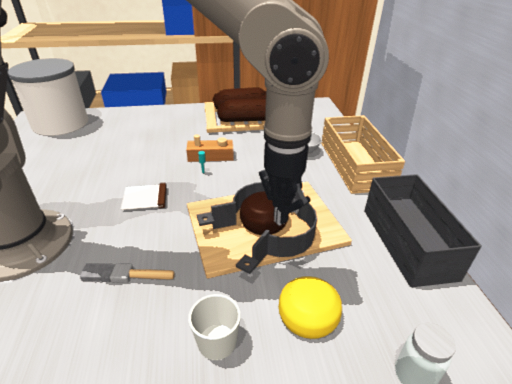

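>>> play_rows(
  motion=[
    [[0.018,-0.043,0.02],[0,0,0]],
    [[0.018,-0.043,0.02],[0,0,0]],
    [[0.018,-0.043,0.02],[0,0,0]],
    [[0.018,-0.043,0.14],[0,0,0]],
    [[0.018,-0.043,0.255],[0,0,0]],
    [[0.018,-0.043,0.255],[0,0,0]],
  ],
)

```text
t: 4.75
eef_pos: [0.5923, -0.1875, 0.046]
tool_rot: [-0.008, -0.234, 0.972, -0.001]
contact_force: [-2.1, 0.3, -0.1]
gripper_width: 0.002
```

```bash
python3 - <<'E'
from h import *
rows([arc("R",q,195,o,50,y) for q,o,y in ((38.9,36,118),(38.9,25,118),(32,25,114),(25,25,111),(18,25,108),(12,25,105),(7,25,102),(3,25,99.3))])
E
```

```text
now [ 592.3 -187.5   46. ] yaw 117.01 t 4.75 F [-2.1  0.3 -0.1] w 0.002 q [ 0.15  0.62  0.07  1.82 -0.05  0.73  2.29]
[[-0.007, 0.052, -0.0101], [0.0002, -0.0026, -0.0027]]
[[0.0029, 0.0777, -0.0099], [0.0002, -0.0026, -0.0027]]
[[0.0279, 0.1313, -0.0094], [0.0002, -0.0026, 0.0084]]
[[0.0466, 0.1883, -0.009], [0.0001, -0.0026, 0.0167]]
[[0.0581, 0.2472, -0.0088], [0.0, -0.0026, 0.025]]
[[0.0622, 0.2985, -0.0086], [-0.0001, -0.0026, 0.0334]]
[[0.0615, 0.3413, -0.0086], [-0.0001, -0.0026, 0.0417]]
[[0.0583, 0.3755, -0.0086], [-0.0002, -0.0026, 0.0492]]
```

>>> play_rows(
  motion=[
    [[-0.007,0.052,-0.01],[0,0,0]],
    [[0.003,0.078,-0.01],[0,0,0]],
    [[0.028,0.131,-0.01],[0,0,0.008]],
    [[0.047,0.188,-0.009],[0,0,0.017]],
    [[0.058,0.247,-0.009],[0,0,0.025]],
    [[0.062,0.298,-0.009],[0,0,0.033]],
    [[0.0615,0.341,-0.009],[0,0,0.042]],
    [[0.058,0.375,-0.009],[0,0,0.049]],
  ],
)

```text
t: 5.55
eef_pos: [0.5055, -0.063, 0.053]
tool_rot: [-0.005, -0.081, 0.997, -0.002]
contact_force: [2.0, -0.0, 2.3]
gripper_width: 0.002
```

```bash
python3 - <<'E'
from h import *
rows([arc("R",0,195,o,50) for o in (25,23)])
E
```

```text
now [505.5 -63.   53. ] yaw 99.33 t 5.55 F [ 2.  -0.   2.3] w 0.002 q [-0.12  0.47  0.15  2.09 -0.11  0.6   1.83]
[[0.0095, 0.0231, 0.0075], [-0.0006, -0.0016, 0.0001]]
[[0.0095, 0.0281, 0.0074], [-0.0006, -0.0016, 0.0001]]
```

>>> play_rows(
  motion=[
    [[0.009,0.01,0.007],[0,0,0]],
    [[0.009,0.018,0.007],[0,0,0]],
    [[0.009,0.023,0.007],[0,0,0]],
    [[0.009,0.023,0.007],[0,0,0]],
  ],
)

```text
t: 5.95
eef_pos: [0.5024, -0.0546, 0.0523]
tool_rot: [-0.003, -0.082, 0.997, -0.002]
contact_force: [1.0, 1.7, 12.4]
gripper_width: -0.0
```

```bash
python3 - <<'E'
from h import *
snap(("wrist",),"e")
rows([arc("R",0,195,o,50) for o in (25,23)])
E
```

```text
now [502.5 -54.6  52.3] yaw 99.38 t 6.0 F [-0.1  1.3 10.7] w -0.001 q [-0.14  0.46  0.15  2.1  -0.11  0.59  1.82]
[[0.0055, 0.0013, 0.0059], [-0.0007, -0.0009, 0.0002]]
[[0.0055, 0.0063, 0.0058], [-0.0007, -0.0009, 0.0002]]
```

View pics/e_wrist.png

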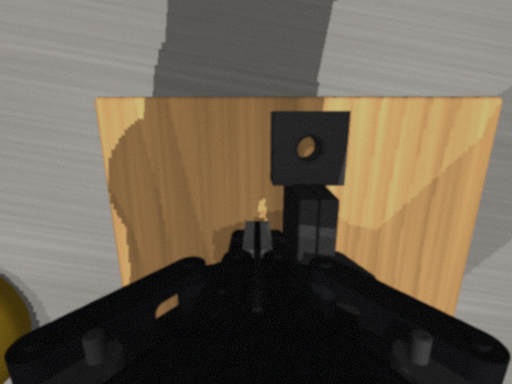

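>>> play_rows(
  motion=[
    [[0.01,-0.03,0],[0,0,0]],
    [[0.01,-0.04,-0.1],[0,0,0]],
    [[0.01,-0.04,-0.2],[0,0,0]],
    [[0.01,-0.04,-0.25],[0,0,0]],
    [[0.01,-0.04,-0.25],[0,0,0]],
  ],
  fingers=60,
)

```text
t: 6.5
eef_pos: [0.5034, -0.0717, 0.1558]
tool_rot: [0.0, -0.082, 0.997, -0.003]
contact_force: [-0.0, 0.1, -0.9]
gripper_width: 0.7
```

```bash
python3 - <<'E'
from h import *
snap(("wrist","scene","side"),"f")
rows([arc("R",0,197,0,z) for z in (150,65)])
E
```

```text
now [500.8 -70.9 151.9] yaw 99.38 t 6.65 F [ 0.1  0.4 -0.3] w 0.707 q [-0.14  0.3   0.18  2.04 -0.07  0.81  1.82]
[[-0.0004, 0.1034, 0.0043], [-0.0006, -0.0011, 0.0002]]
[[-0.0019, 0.1042, 0.2168], [-0.0006, -0.0011, 0.0002]]
```

View pics/f_wrist.png

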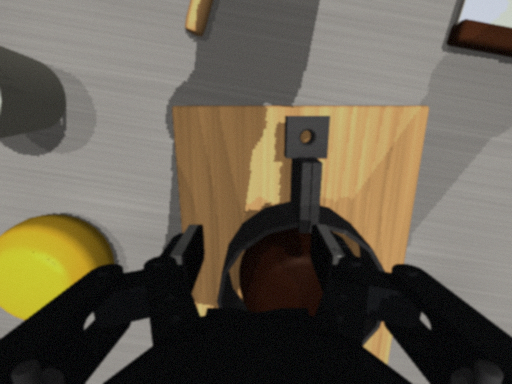

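Both flanges stand together and the lug hole is at wrist (307,137). Next I measure the flange top and lug.

```bash
python3 - <<'E'
from h import *
th=np.radians(9.3);Rb=np.array([[np.cos(th),-np.sin(th)],[np.sin(th),np.cos(th)]])
for n in ("wrist","scene","side"):
    c=pickle.load(open(f"pics/f_{n}.pkl","rb"));W=cloud(c)
    B=(W[...,:2]*1000-H)@Rb;z=W[...,2]*1000
    m=(np.abs(z-92)<3)&(B[...,0]<-160)&(B[...,0]>-235)&(np.abs(B[...,1])<30)
    Q=B[m];print(n,"flange",len(Q),np.percentile(Q,[1,50,99],axis=0).round(1).tolist())
    m=(np.abs(z-65)<3)&(B[...,0]<-215)&(B[...,0]>-275)&(np.abs(B[...,1])<40)
    Q=B[m];print(n,"lug",len(Q),np.percentile(Q,[1,50,99],axis=0).round(1).tolist())
    if n=="wrist":
        print("hole px->",((ray(c,307,136.5,.065)[:2]*1000-H)@Rb).round(1), ray(c,307,136.5,.065)*1000)
        m=(np.abs(z-18)<3);Q=B[m];
E
python3 - <<'E'
import cv2
a=cv2.imread("pics/f_wrist.png")[100:250,260:360]
cv2.imwrite("pics/crop2.png",cv2.resize(a,(400,600),interpolation=2))
E
```

```text
wrist flange 1364 [[-227.6, -7.0], [-201.1, 0.5], [-169.4, 8.8]]
wrist lug 1652 [[-262.4, -16.6], [-245.1, 1.1], [-226.8, 18.9]]
hole px-> [-245.5    1.2] [446.16013193 -36.81062748  65.        ]
scene flange 126 [[-225.1, -6.3], [-195.2, 1.6], [-166.5, 9.4]]
scene lug 99 [[-261.3, -16.3], [-249.4, 8.8], [-217.3, 19.1]]
side flange 120 [[-226.9, -9.1], [-201.1, -2.5], [-168.6, 8.1]]
side lug 162 [[-261.9, -18.9], [-243.1, -3.6], [-216.9, 17.3]]
```

View pics/crop2.png

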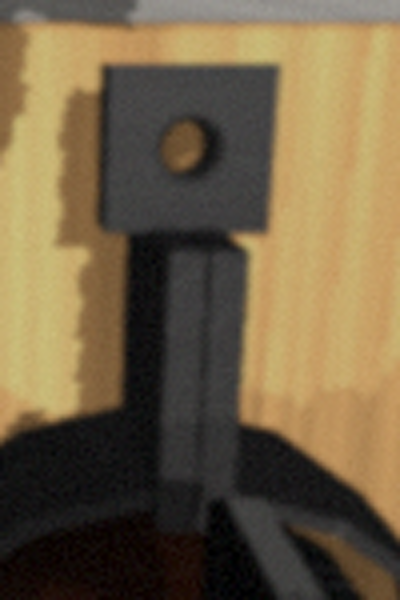

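The estimate agrees to about 1 mm. Squeeze once to bring both fully shut.

>>> play_rows(
  motion=[
    [[0,0.103,0.02],[0,0,0]],
    [[0,0.104,0.06],[0,0,0]],
    [[0,0.104,0.15],[0,0,0]],
    [[0,0.104,0.217],[0,0,0]],
    [[0,0.104,0.217],[0,0,0]],
  ],
)

```text
t: 7.15
eef_pos: [0.4894, -0.0306, 0.061]
tool_rot: [-0.008, -0.082, 0.997, -0.002]
contact_force: [-0.3, 0.2, 0.8]
gripper_width: 0.701
```

>>> play_rows(
  motion=[
    [[0,0,0],[0,0,0]],
    [[0,0,0],[0,0,0]],
    [[0,0,0],[0,0,0]],
    [[0,0,0],[0,0,0]],
    [[0,0,0],[0,0,0]],
    [[0,0,0],[0,0,0]],
  ],
  fingers=0,
  grip_force=50,
)

```text
t: 7.75
eef_pos: [0.4901, -0.0309, 0.062]
tool_rot: [-0.007, -0.082, 0.997, -0.002]
contact_force: [-1.1, -1.9, 7.5]
gripper_width: 0.175
```

```bash
python3 - <<'E'
from h import *
snap(("wrist",),"g")
rows([arc("R",0,197,0,z) for z in (150,65)])
E
```

```text
now [490.1 -30.9  62. ] yaw 99.39 t 7.8 F [-2.2 -0.9  7.3] w 0.174 q [-0.18  0.43  0.14  2.12 -0.1   0.61  1.76]
[[-0.0071, -0.0006, -0.2201], [-0.0006, -0.0024, 0.0002]]
[[-0.0103, 0.0002, -0.0076], [-0.0006, -0.0024, 0.0002]]
```

View pics/g_wrist.png

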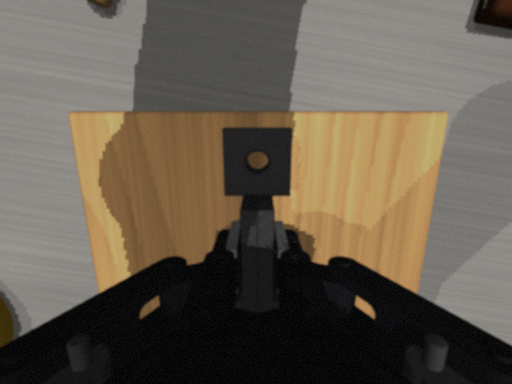

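Gripped at about 15–16 mm: fully shut, hole concentric at (258,160). Release and go to the pin.

>>> play_rows(
  motion=[
    [[0,0,0],[0,0,0]],
    [[0,0,0],[0,0,0]],
    [[0,0,0],[0,0,0]],
    [[0,0,-0.1],[0,0,0]],
    [[0,0,-0.2],[0,0,0]],
    [[0,0,-0.28],[0,0,0]],
  ],
  fingers=50,
)

```text
t: 8.4
eef_pos: [0.4919, -0.0302, 0.1758]
tool_rot: [-0.007, -0.082, 0.997, -0.002]
contact_force: [0.7, -0.5, 0.0]
gripper_width: 0.582
```

```bash
python3 - <<'E'
from h import *
c=pickle.load(open("pics/g_wrist.pkl","rb"));print("hole",(ray(c,258,160,.065)*1000).round(1))
snap(("wrist",),"i");c=pickle.load(open("pics/i_wrist.pkl","rb"));W=cloud(c)*1000
x,y,z=[W[...,k] for k in range(3)]
m=(np.abs(z-65)<2.5)&(x<480)&(x>410)&(np.abs(y+38)<30);Q=W[m];r=cv2.minAreaRect(Q[:,:2].astype(np.float32));print("lug",r)
rows([(437,351.5,170,99.3)])
E
```

```text
hole [445.  -36.4  65. ]
lug ((447.09185791015625, -36.74604034423828), (35.453582763671875, 35.86494827270508), 9.26864242553711)
now [494.9 -30.2 180.4] yaw 99.36 t 8.45 F [1.9 0.6 3.3] w 0.581 q [-0.22  0.25  0.18  2.03 -0.05  0.87  1.72]
[[-0.0126, 0.9651, 0.022], [-0.0007, -0.001, 0.0002]]
```

View pics/i_wrist.png

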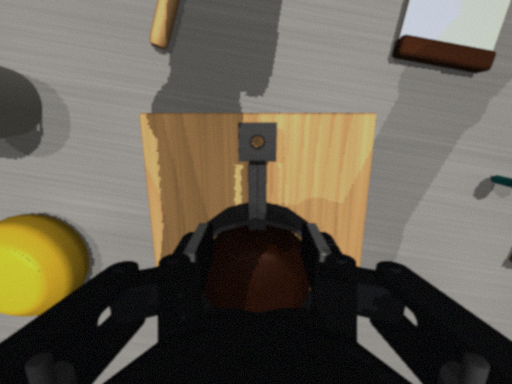

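>>> play_rows(
  motion=[
    [[-0.0125,0.965,0.02],[0,0,0]],
    [[-0.0125,0.965,0.02],[0,0,0]],
    [[-0.0125,0.965,0.02],[0,0,0]],
    [[-0.0125,0.965,0.02],[0,0,0]],
    [[-0.0125,0.965,0.02],[0,0,0]],
    [[-0.0125,0.965,0.02],[0,0,0]],
    [[-0.0125,0.965,0.02],[0,0,0]],
    [[-0.0125,0.965,0.02],[0,0,0]],
  ],
)

```text
t: 9.25
eef_pos: [0.4354, 0.3553, 0.1705]
tool_rot: [-0.003, -0.083, 0.997, -0.002]
contact_force: [0.3, 0.2, 0.8]
gripper_width: 0.583
```

>>> play_rows(
  motion=[
    [[0,0,0],[0,0,0]],
    [[0,0,0],[0,0,0]],
  ],
)

```text
t: 9.45
eef_pos: [0.4345, 0.3561, 0.1698]
tool_rot: [-0.004, -0.085, 0.996, -0.002]
contact_force: [0.5, -0.9, -0.0]
gripper_width: 0.585
```

```bash
python3 - <<'E'
from h import *
snap(("wrist",),"j");c=pickle.load(open("pics/j_wrist.pkl","rb"));W=cloud(c)*1000
x,y,z=[W[...,k] for k in range(3)]
m=(np.abs(z-79)<2.5)&(np.abs(x-437)<30)&(np.abs(y-350)<30);print("pin top",m.sum(),cv2.minEnclosingCircle(W[m][:,:2].astype(np.float32)),W[m].mean(0),np.argwhere(m).mean(0))
m=(np.abs(z-45)<2.5)&(x>380)&(x<600)&(y>300);Q=W[m];print("block",cv2.minAreaRect(Q[:,:2].astype(np.float32)))
rows([(437,351.5,170,99.3)])
E
```

```text
pin top 341 ((435.62945556640625, 352.72283935546875), 9.71615982055664) [435.41988078 352.83812558  78.00344042] [194.32258065 251.96187683]
block ((509.1097717285156, 482.25347900390625), (357.4044494628906, 156.56643676757812), 75.66136169433594)
now [435.3 354.4 169.9] yaw 99.54 t 9.5 F [ 0.4  0.2 -0.6] w 0.588 q [-0.79  0.36 -0.01  1.88  0.    0.9   0.94]
[[-0.0031, -0.0079, -0.0002], [-0.0006, -0.0012, 0.0007]]
```

View pics/j_wrist.png

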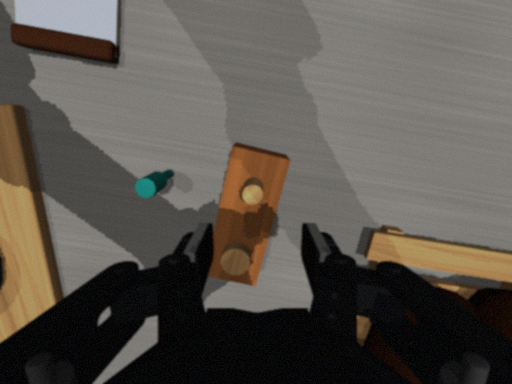

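>>> play_rows(
  motion=[
    [[0,-0.004,0.02],[0,0,0]],
    [[0,-0.004,0.1],[0,0,0]],
    [[0,-0.004,0.2],[0,0,0]],
    [[0,-0.004,0.28],[0,0,0]],
    [[0,-0.004,0.285],[0,0,0]],
    [[0,-0.004,0.285],[0,0,0]],
  ],
)

```text
t: 10.1
eef_pos: [0.4351, 0.3507, 0.0557]
tool_rot: [-0.004, -0.082, 0.997, -0.003]
contact_force: [0.0, 0.4, 0.1]
gripper_width: 0.584
```

```bash
python3 - <<'E'
from h import *
rows([(435.6,352.7,50,99.3)])
E
```

```text
now [435.1 350.7  55.7] yaw 99.44 t 10.1 F [0.  0.4 0.1] w 0.584 q [-0.78  0.52 -0.01  1.96  0.01  0.67  0.94]
[[-0.0023, 0.0049, 0.0142], [-0.0009, -0.0014, 0.0004]]
```

>>> play_rows(
  motion=[
    [[-0.002,0.005,0.014],[-0.001,-0.0014,0]],
    [[-0.002,0.005,0.014],[-0.001,-0.0014,0]],
    [[-0.002,0.005,0.014],[-0.001,-0.0014,0]],
  ],
)

```text
t: 10.4
eef_pos: [0.436, 0.3531, 0.0512]
tool_rot: [0.001, -0.082, 0.997, 0.001]
contact_force: [0.0, -0.0, -0.6]
gripper_width: 0.583
```

>>> play_rows(
  motion=[
    [[0,0,0],[0,0,0]],
    [[0,0,0],[0,0,0]],
    [[0,0,0],[0,0,0]],
    [[0,0,0],[0,0,0]],
    [[0,0,0],[0,0,0]],
    [[0,0,0],[0,0,0]],
  ],
  fingers=0,
  grip_force=45,
)

```text
t: 11.0
eef_pos: [0.4364, 0.3532, 0.0519]
tool_rot: [0.001, -0.082, 0.997, 0.001]
contact_force: [-1.2, -1.0, 6.7]
gripper_width: 0.217
```

```bash
python3 - <<'E'
from h import *
rows([(435.6,352.7,50,99.3)])
snap(("wrist",),"k")
E
```

```text
now [436.4 353.2  51.9] yaw 99.42 t 11.0 F [-1.2 -1.   6.7] w 0.217 q [-0.78  0.53 -0.01  1.97  0.01  0.65  0.93]
[[0.0022, -0.0009, 0.0048], [0.0003, 0.0004, 0.0003]]
```

View pics/k_wrist.png

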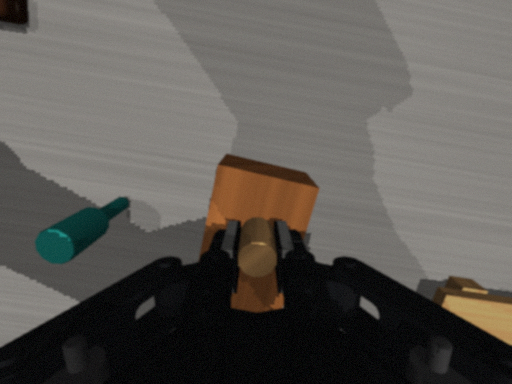

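Gripped. Lift straight out.

>>> play_rows(
  motion=[
    [[0,0,-0.05],[0,0,0]],
    [[0,0,-0.13],[0,0,0]],
    [[0,0,-0.22],[0,0,0]],
    [[0,0,-0.29],[0,0,0]],
    [[0,0,-0.29],[0,0,0]],
    [[0,0,-0.29],[0,0,0]],
  ],
)

```text
t: 11.65
eef_pos: [0.4362, 0.353, 0.1683]
tool_rot: [0.002, -0.082, 0.997, 0.002]
contact_force: [-0.7, 0.3, -1.0]
gripper_width: 0.219
```

```bash
python3 - <<'E'
from h import *
rows([(447,-37,165,99.3)])
snap(("wrist","scene","side"),"l")
for n in ("scene","side"):
    c=pickle.load(open(f"pics/l_{n}.pkl","rb"));s=bot.get_obs();p=np.array(s["eef_pos"])
    q=c["pose"][:3,:3].T@(p-c["pose"][:3,3]);u=int(f(c)*q[0]/q[2]+c["cx"]);v=int(f(c)*q[1]/q[2]+c["cy"]);print(n,u,v)
    im=cv2.cvtColor(c["pixels"],cv2.COLOR_RGB2BGR)[max(v-40,0):v+60,max(u-50,0):u+50]
    cv2.imwrite(f"pics/l_{n}_c.png",cv2.resize(im,(400,400),interpolation=2))
a=cv2.imread("pics/l_scene_c.png");b=cv2.imread("pics/l_side_c.png");cv2.imwrite("pics/l_c.png",cv2.hconcat([a,b]))
E
```

```text
now [436.2 353.  168.3] yaw 99.42 t 11.65 F [-0.7  0.3 -1. ] w 0.219 q [-0.78  0.36 -0.01  1.9   0.    0.88  0.94]
[[0.1332, -0.9663, 0.0052], [0.0004, 0.0005, 0.0003]]
scene 436 246
side 193 109
```

View pics/l_c.png

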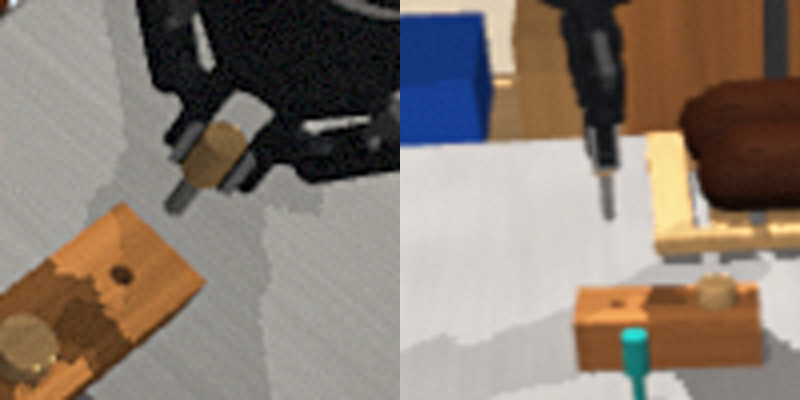

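View pics/l_wrist.png

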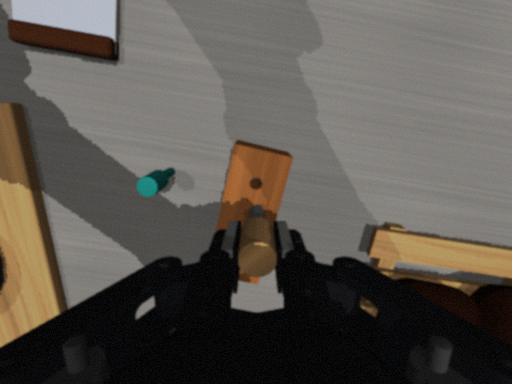

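```bash
python3 - <<'E'
from h import *
c=pickle.load(open("pics/l_wrist.pkl","rb"))
print("head",(ray(c,257.5,262,.1954)*1000).round(1),"tip",(ray(c,257,212,.1214)*1000).round(1), "p", np.array(bot.get_obs()["eef_pos"])*1000)
c=pickle.load(open("pics/j_wrist.pkl","rb"))
im=cv2.imread("pics/l_wrist.png")[190:290,210:310];cv2.imwrite("pics/l_w.png",cv2.resize(im,(600,600),interpolation=2))
W=cloud(pickle.load(open("pics/l_wrist.pkl","rb")))*1000
m=np.abs(W[...,2]-195.4)<3; m[:, :220]=0;m[:,300:]=0;Q=W[m];print(len(Q),Q.mean(0),cv2.minEnclosingCircle(Q[:,:2].astype(np.float32)))
E
```

```text
head [435.7 354.5 195.4] tip [437.7 354.8 121.4] p [435.3958513  352.25822826 166.54288104]
1410 [433.18402952 353.96431598 194.48634582] ((429.9411926269531, 354.5946044921875), 18.99875831604004)
```

View pics/l_w.png

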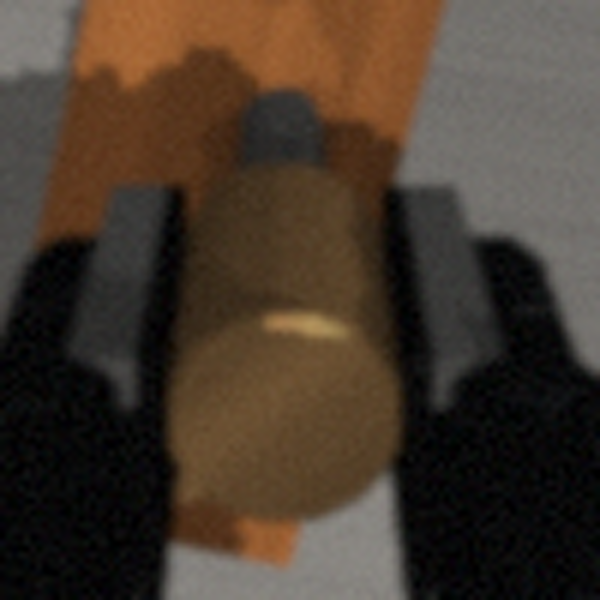

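```bash
python3 - <<'E'
from h import *
c=pickle.load(open("pics/l_wrist.pkl","rb"))
print("head",(ray(c,257.8,259.2,.1954)*1000).round(1),"tip edge",(ray(c,257.2,205,.1214)*1000).round(1))
print(np.round(c["pose"],4))
rows([(448,-38,165,99.3)])
E
```

```text
head [434.2 354.4 195.4] tip edge [432.2 354.1 121.4]
[[-0.1628  0.9507  0.2641  0.3687]
 [ 0.9867  0.1558  0.0471  0.3427]
 [ 0.0036  0.2683 -0.9633  0.3097]
 [ 0.      0.      0.      1.    ]]
now [435.4 352.3 166.5] yaw 99.43 t 11.8 F [ 0.1  0.1 -0.2] w 0.221 q [-0.78  0.36 -0.01  1.9   0.    0.88  0.94]
[[0.1287, -0.9676, 0.0032], [0.0001, 0.0, 0.0004]]
```

>>> play_rows(
  motion=[
    [[0.129,-0.968,0.003],[0,0,0]],
    [[0.129,-0.968,0.003],[0,0,0]],
    [[0.129,-0.968,0.003],[0,0,0]],
    [[0.129,-0.968,0.003],[0,0,0]],
    [[0.129,-0.968,0.003],[0,0,0]],
    [[0.129,-0.968,0.003],[0,0,0]],
    [[0.129,-0.968,0.003],[0,0,0]],
    [[0.129,-0.968,0.003],[0,0,0]],
  ],
)

```text
t: 12.6
eef_pos: [0.4468, -0.0411, 0.1643]
tool_rot: [-0.001, -0.081, 0.997, 0.0]
contact_force: [1.5, 0.0, -0.6]
gripper_width: 0.218
```

```bash
python3 - <<'E'
from h import *
rows([(448,-38,125,99.3)])
E
```

```text
now [446.8 -41.1 164.3] yaw 99.33 t 12.6 F [ 1.5  0.  -0.6] w 0.218 q [-0.22  0.19  0.19  2.15 -0.05  0.8   1.74]
[[-0.0044, 0.007, 0.0981], [0.0001, -0.0003, 0.0001]]
```

>>> play_rows(
  motion=[
    [[-0.0044,0.007,0.03],[0,0,0]],
    [[-0.0044,0.007,0.07],[0,0,0]],
    [[-0.0044,0.007,0.098],[0,0,0]],
    [[-0.0044,0.007,0.098],[0,0,0]],
    [[-0.0044,0.007,0.098],[0,0,0]],
  ],
)

```text
t: 13.1
eef_pos: [0.4477, -0.0375, 0.1247]
tool_rot: [-0.001, -0.082, 0.997, 0.0]
contact_force: [0.0, -0.1, -1.6]
gripper_width: 0.218
```

```bash
cat > v.py <<'E'
from h import *
import sys
tag=sys.argv[1]
rows([(448,-38,112,99.3)])
snap(("wrist","scene","side"),tag)
p=np.array(bot.get_obs()["eef_pos"])
im=cv2.imread(f"pics/{tag}_wrist.png")[120:270,190:340];o=[cv2.resize(im,(400,400),interpolation=2)]
for n in ("side",):
    c=pickle.load(open(f"pics/{tag}_{n}.pkl","rb"))
    q=c["pose"][:3,:3].T@(p-[0,0,.04]-c["pose"][:3,3]);u=int(f(c)*q[0]/q[2]+c["cx"]);v=int(f(c)*q[1]/q[2]+c["cy"]);print(n,u,v)
    im=cv2.cvtColor(c["pixels"],cv2.COLOR_RGB2BGR)[max(v-30,0):v+30,max(u-30,0):u+30]
    o.append(cv2.resize(im,(400,400),interpolation=2))
cv2.imwrite(f"pics/{tag}_c.png",cv2.hconcat(o))
E
python3 v.py n
```

```text
now [447.7 -37.5 124.7] yaw 99.4 t 13.1 F [ 0.  -0.1 -1.6] w 0.218 q [-0.21  0.26  0.18  2.18 -0.07  0.71  1.75]
[[-0.0006, -0.0015, 0.0317], [0.0001, -0.0005, 0.0003]]
side 204 210
```

View pics/n_c.png

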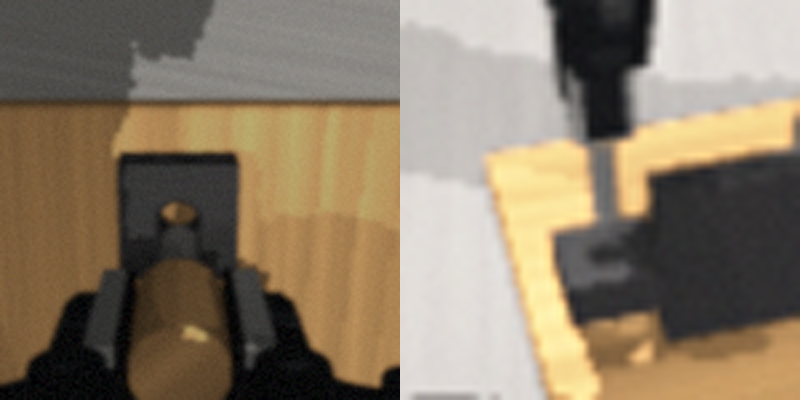

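```bash
python3 - <<'E'
from h import *
c=pickle.load(open("pics/n_side.pkl","rb"))
a=ray(c,204.7,213,.0778)*1000;b=ray(c,204,218.7,.065)*1000;print("side tip",a,"hole",b)
c=pickle.load(open("pics/n_wrist.pkl","rb"))
print("wrist hole",ray(c,256.75,201.75,.065)*1000,"hole edge",ray(c,256.75,195.4,.065)*1000,"tip edge",ray(c,256.75,204,.0778)*1000)
W=cloud(c)*1000;m=(np.abs(W[...,2]-65)<2.5)&(W[...,0]<475)&(np.abs(W[...,1]+38)<30);Q=W[m]
th=np.radians(9.3);Rb=np.array([[np.cos(th),-np.sin(th)],[np.sin(th),np.cos(th)]]);B=Q[:,:2]@Rb
print("lug outer edge bx",np.percentile(B[:,0],[.5,1,2]),"by",np.percentile(B[:,1],[1,99]))
print("TCP b",np.array([447.7,-37.5])@Rb)
im=cv2.imread("pics/n_wrist.png")[170:230,225:290];cv2.imwrite("pics/n_w2.png",cv2.resize(im,(780,720)[:2],interpolation=2)[:600])
E
```

```text
side tip [447.67942214 -36.56010081  77.8       ] hole [444.94002158 -42.04505905  65.        ]
wrist hole [445.00992522 -36.62441789  65.        ] hole edge [439.84675699 -37.47285574  65.        ] tip edge [442.66925372 -37.01643611  77.8       ]
lug outer edge bx [416.84956755 416.88894106 417.14845628] by [-126.32930582  -90.98512873]
TCP b [ 435.75516094 -109.35712007]
```

View pics/n_w2.png

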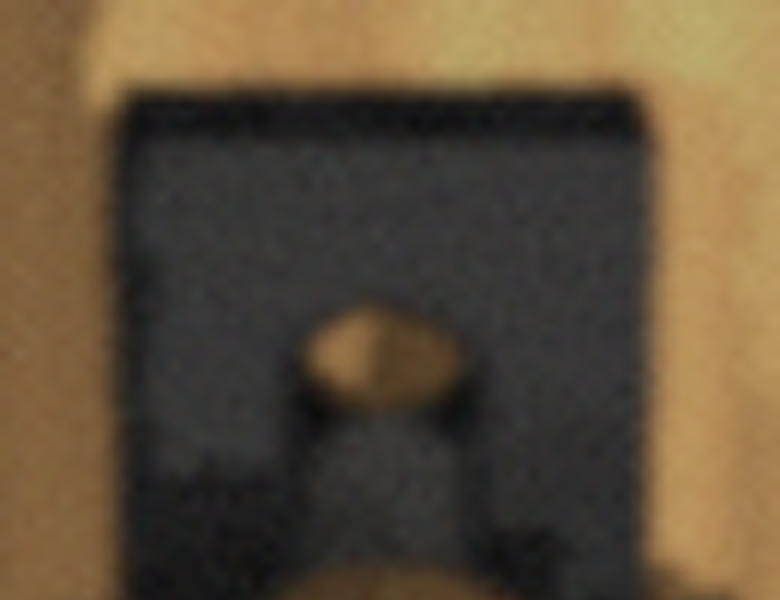

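Tip and hole agree to within about 0.5 mm. Lower into the mouth slowly.

>>> play_rows(
  motion=[
    [[0,-0.001,0.012],[0,0,0]],
    [[0,-0.001,0.024],[0,0,0]],
    [[0,-0.001,0.034],[0,0,0]],
    [[0,-0.001,0.04],[0,0,0]],
    [[0,-0.001,0.045],[0,0,0]],
    [[0,-0.001,0.045],[0,0,0]],
  ],
)

```text
t: 13.85
eef_pos: [0.4483, -0.0381, 0.1072]
tool_rot: [-0.001, -0.082, 0.997, 0.0]
contact_force: [-1.0, 0.6, 0.3]
gripper_width: 0.218
```

```bash
python3 v.py o
```

```text
now [448.3 -38.1 107.2] yaw 99.37 t 13.85 F [-1.   0.6  0.3] w 0.218 q [-0.2   0.29  0.17  2.2  -0.08  0.66  1.76]
[[0.0008, 0.0003, -0.0119], [0.0001, -0.0002, 0.0002]]
side 205 216
```

View pics/o_c.png

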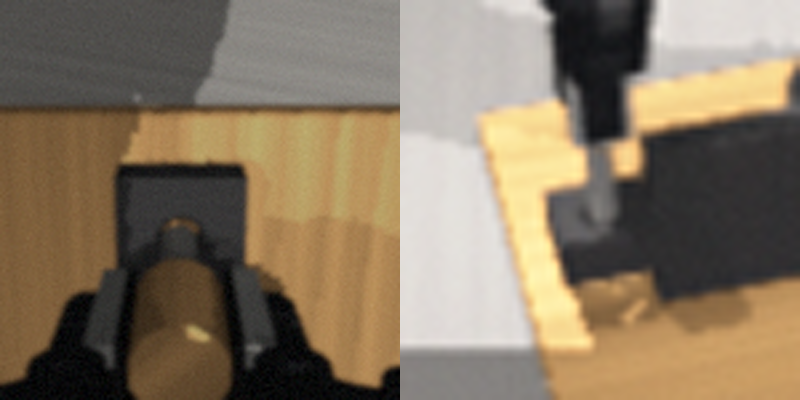

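The tip has entered with no force. Continue down.

>>> play_rows(
  motion=[
    [[0.0004,0,0.012],[0,0,0]],
    [[0.0004,0,0.025],[0,0,0]],
    [[0.0004,0,0.038],[0,0,0]],
    [[0.0004,0,0.05],[0,0,0]],
    [[0.0004,0,0.06],[0,0,0]],
    [[0.0004,0,0.068],[0,0,0]],
    [[0.0004,0,0.074],[0,0,0]],
    [[0.0004,0,0.076],[0,0,0]],
  ],
)

```text
t: 14.8
eef_pos: [0.4483, -0.0381, 0.0769]
tool_rot: [-0.0, -0.082, 0.997, 0.0]
contact_force: [0.1, 0.8, -0.1]
gripper_width: 0.217
```

```bash
python3 v.py p
```

```text
now [448.3 -38.1  76.9] yaw 99.37 t 14.8 F [ 0.1  0.8 -0.1] w 0.217 q [-0.19  0.35  0.16  2.22 -0.1   0.58  1.78]
[[0.0008, 0.0003, -0.0877], [0.0, -0.0001, 0.0002]]
side 206 226
```

View pics/p_c.png

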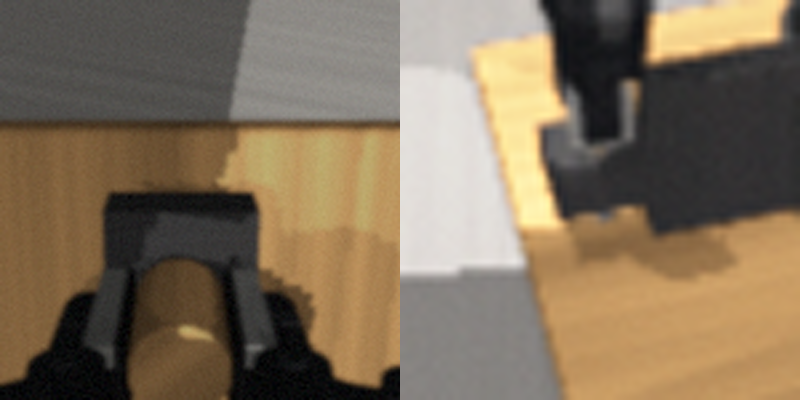

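>>> play_rows(
  motion=[
    [[0,0,0.006],[0,0,0]],
    [[0,0,0.011],[0,0,0]],
    [[0,0,0.015],[0,0,0]],
    [[0,0,0.017],[0,0,0]],
    [[0,0,0.018],[0,0,0]],
  ],
)

```text
t: 15.45
eef_pos: [0.4487, -0.0381, 0.0715]
tool_rot: [-0.0, -0.081, 0.997, 0.0]
contact_force: [-8.9, 0.9, 29.6]
gripper_width: 0.211
```

Seated (TCP 71.5 vs 71.9 expected, 30 N reaction). Ease off slightly and release.

>>> play_rows(
  motion=[
    [[0,0,-0.001],[0,0,0]],
    [[0,0,-0.001],[0,0,0]],
    [[0,0,-0.001],[0,0,0]],
    [[0,0,-0.001],[0,0,0]],
  ],
  fingers=44,
)

```text
t: 15.85
eef_pos: [0.4486, -0.0381, 0.0717]
tool_rot: [-0.0, -0.081, 0.997, 0.0]
contact_force: [0.1, 0.4, -0.4]
gripper_width: 0.514
```

```bash
python3 v.py r
```

```text
now [448.6 -38.1  71.7] yaw 99.34 t 15.85 F [ 0.1  0.4 -0.4] w 0.514 q [-0.19  0.36  0.16  2.22 -0.1   0.57  1.78]
[[0.0014, 0.0005, -0.1008], [0.0001, -0.0001, 0.0001]]
side 206 227
```

View pics/r_c.png

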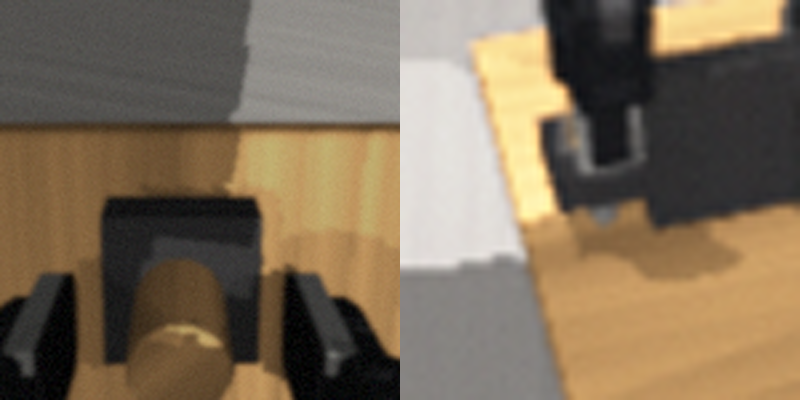

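Pin released with its head on the lug. Raise straight up and look.

>>> play_rows(
  motion=[
    [[0,0,-0.03],[0,0,0]],
    [[0,0,-0.1],[0,0,0]],
    [[0,0,-0.2],[0,0,0]],
    [[0,0,-0.26],[0,0,0]],
    [[0,0,-0.26],[0,0,0]],
  ],
  fingers=50,
)

```text
t: 16.5
eef_pos: [0.4511, -0.0382, 0.1797]
tool_rot: [0.003, -0.081, 0.997, 0.001]
contact_force: [0.3, 0.6, -0.3]
gripper_width: 0.587
```

```bash
python3 - <<'E'
from h import *
snap(("wrist","side","scene"),"s")
for n in ("wrist","side","scene"):
    W=cloud(pickle.load(open(f"pics/s_{n}.pkl","rb")))*1000
    m=(W[...,0]<465)&(W[...,0]>420)&(np.abs(W[...,1]+38)<25)&(W[...,2]>94)&(W[...,2]<110);Q=W[m]
    if len(Q): print(n,"head top",len(Q),np.median(Q,0))
rows([(490.5,-30.9,150,99.3),(490.5,-30.9,64,99.3)])
E
```

```text
wrist head top 397 [447.01360374 -37.41538814  97.86555151]
side head top 50 [448.49359212 -41.37891352  98.93373591]
scene head top 47 [449.81877486 -36.02455091  98.53690506]
now [448.2 -38.1 175.7] yaw 99.35 t 16.65 F [ 0.5 -0.2 -0.2] w 0.584 q [-0.23  0.18  0.19  2.14 -0.05  0.83  1.73]
[[-0.1073, 0.0005, 0.064], [0.0002, -0.0001, 0.0001]]
[[-0.1075, 0.0003, 0.279], [0.0002, -0.0001, 0.0001]]
```

View pics/s_wrist.png

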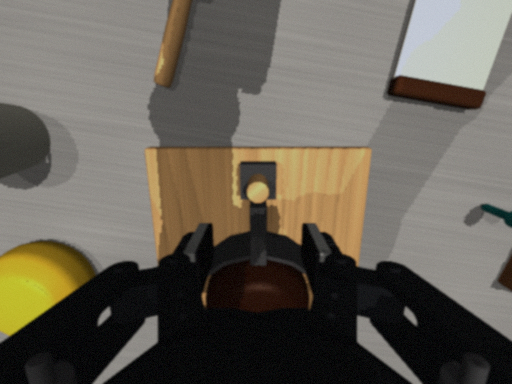

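View pics/s_side.png

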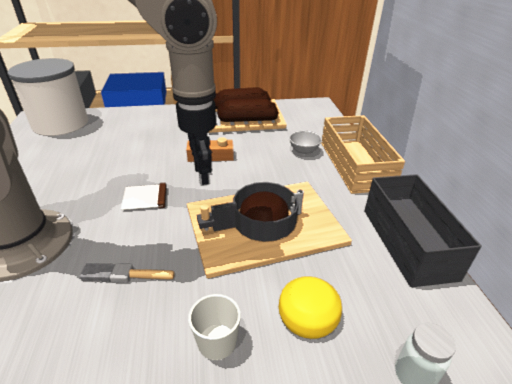

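Head top is at 98–99 mm (expected 99), so the pin is home and the ring shut. Now the final squeeze.

>>> play_rows(
  motion=[
    [[-0.107,0.0005,0.03],[0,0,0]],
    [[-0.107,0.0005,0.05],[0,0,0]],
    [[-0.107,0.0005,0.12],[0,0,0]],
    [[-0.107,0.0005,0.2],[0,0,0]],
    [[-0.107,0.0005,0.27],[0,0,0]],
    [[-0.107,0.0005,0.278],[0,0,0]],
    [[-0.107,0.0005,0.278],[0,0,0]],
  ],
)

```text
t: 17.35
eef_pos: [0.489, -0.0311, 0.0635]
tool_rot: [-0.002, -0.081, 0.997, 0.0]
contact_force: [0.8, -0.0, 1.5]
gripper_width: 0.588
```

>>> play_rows(
  motion=[
    [[0,0,0],[0,0,0]],
    [[0,0,0],[0,0,0]],
    [[0,0,0],[0,0,0]],
    [[0,0,0],[0,0,0]],
    [[0,0,0],[0,0,0]],
    [[0,0,0],[0,0,0]],
    [[0,0,0],[0,0,0]],
    [[0,0,0],[0,0,0]],
  ],
  fingers=0,
  grip_force=50,
)

```text
t: 18.15
eef_pos: [0.4897, -0.0308, 0.0647]
tool_rot: [-0.001, -0.082, 0.997, 0.001]
contact_force: [-0.6, 0.6, 6.7]
gripper_width: 0.176
```

```bash
python3 - <<'E'
from h import *
snap(("wrist","side","scene"),"u")
s=bot.get_obs();print({k:np.round(s[k],3) for k in ("t","eef_pos","contact_force","gripper_width")})
for n in ("wrist","side"):
    W=cloud(pickle.load(open(f"pics/u_{n}.pkl","rb")))*1000
    m=(W[...,0]<462)&(W[...,0]>420)&(np.abs(W[...,1]+38)<25)&(W[...,2]>94)&(W[...,2]<110);Q=W[m]
    if len(Q): print(n,"head top",len(Q),np.median(Q,0))
E
```

```text
{'t': np.float64(18.3), 'eef_pos': array([ 0.49 , -0.031,  0.065]), 'contact_force': array([-1.581,  0.563,  6.618]), 'gripper_width': np.float64(0.171)}
wrist head top 1682 [446.84995801 -37.29562535  97.90429351]
side head top 48 [448.5265838  -41.19239409  99.16355929]
```

View pics/u_wrist.png

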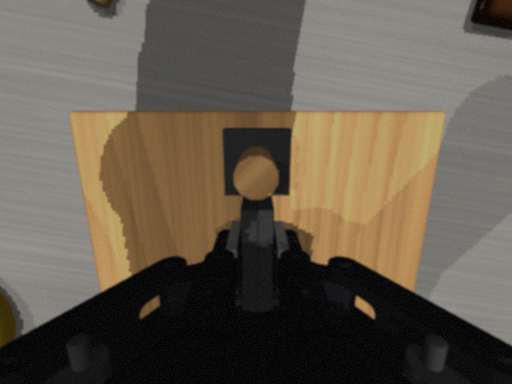

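View pics/u_scene.png

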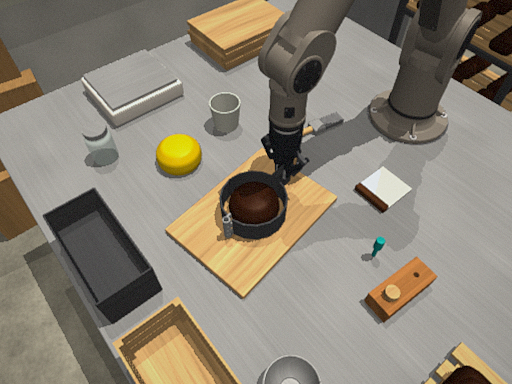

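The ring is closed with the pin head over the lug at wrist (257,174). The flanges are pinched between the pads, and the stub, turquoise pin and crock have not moved. Handing in.

```bash
python3 -c "
from station import bot
print(bot.hand_in())"
```

```text
the job is handed in; nothing more can be done
None
```

The job is done as asked and handed in at about 18.3 s of the 69 s. No verdict came back.

- **Ring:** I pushed each half in along its arc until it was shut against its stop, then pinched the flanges once. They measured about 16 mm thick together, with the lug holes lined up.
- **Pin:** I took the long pin with the narrow wooden head from the block and lowered it through both lugs. It met a 30 N reaction when its head touched the upper lug. After release its head top measured 98–99 mm, against 99 mm expected.
- **Final squeeze:** The gripper still holds both flanges from above at a 50 N grip setting. It reads about 15 mm open, as it did in the first pinch.
- **Last checks:** The contact force is about 7 N. The short pin, turquoise pin, yellow loaf look-alike and crock appear unmoved in the last pictures.
- **Disagreement between cameras:** The side and scene cameras differ by up to about 5 mm in y on the pin position. I aligned the pin using the wrist camera, and it went in without resistance.

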